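Put the underglaze jars back in their swatch caddy

ROBOT

A 7-joint arm with a two-finger parallel gripper is mounted at the origin on the work surface. World frame = base frame: x ahead of the robot, y to its left, z up, the work surface at z = 0. Lengths are in m, angles in rad, forces in N, time in s.
With the tool pointing down it reaches from about 0.425 to 0.925 m from the base axis. Payload 6.8 kg.
Tool frame: the origin (TCP) lies between the finger pads; the fingertips stand 11 mm ahead of it and the grasp point (between the pads) lies 8 mm behind it; z points along the fingers, y is the direction in which the jaws open and shut (so a half turn about z gives the same grasp; the last joint's range is limited). The gripper opens to 85 mm and grips with 20 to 120 N. Pads are 22 mm wide; open, the fingers measure 114 mm over their backs; the gripper's body (76 mm by 85 mm) begins 54 mm behind the grasp point. The pads swing forward as they close: fully open they stand 13 mm farther back than shut.
Start: joints at [1.179, 0.477, 0.022, 1.555, -0.011, 1.109, -0.083], TCP at [0.189, -0.648, 0.242] pointing down, gripper open.
Joint ranges: [-2.96, 2.96], [-0.34, 2.1], [-1.41, 1.46], [0.24, 2.44], [-1.37, 4.51], [0.17, 1.92], [-2.96, 2.96]. Speed limits (rad/s): [2.39, 2.39, 3.14, 3.14, 3.14, 3.14, 3.14].

INTERFACE

Orientations are given as a unit quaternion [x, y, z, w].
In Python, from bench import observe, grab_frame, sign_off, trace gives the robot as it stands.
- The arm moves only by the tool play_rows, never from a script. Its argument "steps" is a list of rows, each a list of 6 numbers: the shift along the tool's x, y, z in mm, then the turn, a rotation vector about the tool's x, y, z in rad. In form: [[x, y, z, wx, wy, wz], ...]. A call has 1 to 20 rows; each row is the pose to reach, as a shift and turn from the pose commanded when the call began, along the tool's axes at that moment; what a row does not reach only later rows make up. A row lasts 1/8 s, in which the tool goes at most 62.5 mm and 10.7 degrees, less where a joint would pass 70% of its speed; a pose out of reach is approached as far as the arm can. A call with a gripper value outside its range is refused whole. "hand" is the gripper's target within -1 to 1 (fully open at 1, half-way at 0, shut at -1), set as the call begins (left out, the last holds). The fingers move at their own pace and stop on an object; the grip force is fixed at half the most. Time passes only in rows, so rows that repeat a pose let the fingers close. It gives the time, the measured TCP pose, the force and the opening at its end, in the units of the state.
- observe(): the state, without advancing time (a new reading comes with each control period).
- grab_frame(name): name is "scene" or "top" or "wrist"; returns a dict with "color" (400x640x3 uint8, red, green, blue), "z_map" (400x640 float32, m along the optical axis (not along the pixel's ray), 0 where there is no reading), "fx", "fy", "cx", "cy" (pixels), "R" (3x3) and "t" (3): a world point X has camera coordinates R X + t. Camera axes: x right, y down, z forward; pixel columns grow to the right and rows downward; lengths in m; the calibration is good to about 2 mm. A picture is of the moment at which its call begins.
- sign_off(): hands the job in, once; it reports no verdict.
Trained networks look in a picture, given as the dict that the camera call returned (one of the last four; its "shot" number tells which), for a name from the list of things; names that differ only in an ending like _2 or _b are one class to them, and where a whole thing is asked for, a point or a joint stands for the part that bears it (a point fixed in the world has none). Each returns a list of dicts, best first, with "p" (0 to 1); they miss things now and then, are a little off and sometimes report something else, mostly with a low value. They report only what shows in the picture. A call takes as long as a camera call. They do not tell look-alikes from the thing itself.
- trace(picture, query): "mask" (400x640 bool, what is visible of it) and "at" ([row, column] in pixels, amid what is visible of it).
The state is a dict: "t": time; "joint_positions": joint angles; "joint_vel": joint speeds; "effort": joint torques, N m; "tool_pos": TCP position; "eef_rot": TCP orientation; "wrist_force": force on the tool from outside, world axes, zero at the start; "ft_torque": the same for the moment, N m; "finger_gap": finger opening in m.
Only numpy, scipy, OpenCV 4.12 (cv2) and the standard library are available. Lean on these libraries where they do the work, as an engineer would, in place of code of your own. Each camera call takes 0.05 s, during which the arm holds its last target.

TASK

Tidy up the underglazes after the class: put the four white-lidded jars into the divided wooden caddy, each one standing upright on the floor of the cup whose swatch tile shows its colour; set them down rather than dropping them in, and do not tip any over. The blue and the red jar with black lids are glazes that only look alike: leave both standing where they are.

Things in the scene. Friction and masses are not known exactly. Their poses are not given: they have to be found in the camera images.
- jar_blue: Underglaze jar, WHITE screw lid: upright round pot of cobalt blue paint, 44 mm in diameter, white label band, white lid 47 mm in diameter from 44 to 60 mm height with a 31 mm cobalt blue dab on top. Overall 60 mm tall, 80 to 150 g, loose, stands on the table. Origin: centre of the underside; z up along the jar. Grip it across the lid.
- jar_red: Underglaze jar, WHITE screw lid: upright round pot of brick red paint, 44 mm in diameter, white label band, white lid 47 mm in diameter from 44 to 60 mm height with a 31 mm brick red dab on top. Overall 60 mm tall, 80 to 150 g, loose, stands on the table. Origin: centre of the underside; z up along the jar. Grip it across the lid.
- jar_yellow: Underglaze jar, WHITE screw lid: upright round pot of bright yellow paint, 44 mm in diameter, white label band, white lid 47 mm in diameter from 44 to 60 mm height with a 31 mm bright yellow dab on top. Overall 60 mm tall, 80 to 150 g, loose, stands on the table. Origin: centre of the underside; z up along the jar. Grip it across the lid.
- jar_green: Underglaze jar, WHITE screw lid: upright round pot of leaf green paint, 44 mm in diameter, white label band, white lid 47 mm in diameter from 44 to 60 mm height with a 31 mm leaf green dab on top. Overall 60 mm tall, 80 to 150 g, loose, stands on the table. Origin: centre of the underside; z up along the jar. Grip it across the lid.
- cup_blue: White square cup fixed in the wooden caddy; cobalt blue swatch tile covers its floor. Well 64 x 64 mm, walls 3 mm. Origin: centre of the cup's underside, 6 mm above the table; inner floor 6 mm and rim 24 mm above the origin; x, y along the sides. The 4 cups stand 2 by 2 in any order, centres 90 mm apart. Caddy: fixed tray 190 x 190 mm, walls 28 mm high above the table.
- cup_red: White square cup fixed in the wooden caddy; brick red swatch tile covers its floor. Well 64 x 64 mm, walls 3 mm. Origin: centre of the cup's underside, 6 mm above the table; inner floor 6 mm and rim 24 mm above the origin; x, y along the sides. The 4 cups stand 2 by 2 in any order, centres 90 mm apart. Caddy: fixed tray 190 x 190 mm, walls 28 mm high above the table.
- cup_yellow: White square cup fixed in the wooden caddy; bright yellow swatch tile covers its floor. Well 64 x 64 mm, walls 3 mm. Origin: centre of the cup's underside, 6 mm above the table; inner floor 6 mm and rim 24 mm above the origin; x, y along the sides. The 4 cups stand 2 by 2 in any order, centres 90 mm apart. Caddy: fixed tray 190 x 190 mm, walls 28 mm high above the table.
- cup_green: White square cup fixed in the wooden caddy; leaf green swatch tile covers its floor. Well 64 x 64 mm, walls 3 mm. Origin: centre of the cup's underside, 6 mm above the table; inner floor 6 mm and rim 24 mm above the origin; x, y along the sides. The 4 cups stand 2 by 2 in any order, centres 90 mm apart. Caddy: fixed tray 190 x 190 mm, walls 28 mm high above the table.
- glaze_blue: Look-alike that does not belong: cobalt blue GLAZE jar with a BLACK screw lid (with a cobalt blue dab on top) and a brown label band; same shape and size as the underglaze jars (44 mm pot, 47 mm lid, 60 mm tall), loose on the table. Origin: centre of the underside; z up.
- glaze_red: Look-alike that does not belong: brick red GLAZE jar with a BLACK screw lid (with a brick red dab on top) and a brown label band; same shape and size as the underglaze jars (44 mm pot, 47 mm lid, 60 mm tall), loose on the table. Origin: centre of the underside; z up.
Things that resemble listed ones, but are neither listed nor needed, are in the scene too. What is shaped like the jar_red but pink is not meant. Leave any pink look-alike of the jar_yellow alone.

How it is judged:
By the outcome, as a careful person would: the job done as asked, in the order asked, and still so for the second after the job is handed in, with the robot touching nothing.
It also fails if it takes over 99 s, if anything falls off the work surface, if the arm or the gripper's body presses on something with over 40 N, if the wrist force passes 120 N, or if a joint passes its speed limit or range.

## Working session

There is one attempt and no reset: what is moved stays moved. The work goes in short steps, Python scripts to look and compute and a tool call to move; the robot and the scene stay as the last step left them, time stands still between calls to the robot, and variables do not carry over. Pictures are saved under pics/ and viewed, and the job is handed in when it is done.

Besides the shell and the picture viewer there is one more tool, called after "Request:" in YAML: its name, and indented under it one key for each argument. play_rows: Moves the arm, as the interface text tells. Its arguments: {"type":"object","properties":{"steps":{"type":"array"},"hand":{"type":"number"}},"required":["steps"]}

```bash
mkdir -p pics; cat > h.py <<'E'
import numpy as np, cv2
from bench import observe, grab_frame, sign_off, trace
def save(f,n,crop=None,s=1):
    im=f["color"][:,:,::-1]
    if crop: r0,r1,c0,c1=crop; im=im[r0:r1,c0:c1]
    cv2.imwrite("pics/"+n,cv2.resize(im,None,fx=s,fy=s,interpolation=cv2.INTER_CUBIC))
def world(f,r,c,z=None):
    z=f["z_map"][r,c] if z is None else z
    p=np.stack([(c-f["cx"])/f["fx"]*z,(r-f["cy"])/f["fy"]*z,z*np.ones_like(np.asarray(z))],-1)
    return (p-f["t"])@f["R"]
E
python3 - <<'E'
from h import *
np.set_printoptions(precision=4,suppress=True)
for k,v in observe().items(): print(k,v)
for n in("top","scene","wrist"):
    f=grab_frame(n); save(f,n+"0.png"); print(n,f["R"],f["t"],f["fx"])
E
```

```text
t 0.0
joint_positions [ 1.1789  0.4778  0.0223  1.5565 -0.0115  1.1093 -0.0831]
joint_vel [-0.0008 -0.0022 -0.0005 -0.0009 -0.0014 -0.0003  0.0003]
effort [ -0.0001 -59.6451   1.6078 -28.1189   0.0125   0.0095  -0.    ]
tool_pos [ 0.1888 -0.6474  0.2413]
eef_rot [ 0.9899  0.1414 -0.0002 -0.0009]
wrist_force [-0.45    0.1766 -0.4948]
ft_torque [-0.0288  0.0087 -0.0062]
finger_gap 0.08507853010666865
top [[-0.0154 -0.9998 -0.0139]
 [-0.9903  0.0172 -0.1381]
 [ 0.1383  0.0116 -0.9903]] [-0.0158  0.458   1.1988] 405.90613226231096
scene [[ 0.5056  0.8627  0.0139]
 [ 0.4692 -0.2614 -0.8435]
 [-0.724   0.433  -0.537 ]] [-0.2201 -0.1965  1.4245] 406.1520400251041
wrist [[ 0.2808 -0.9598 -0.0013]
 [-0.9267 -0.2715  0.2598]
 [-0.2497 -0.0717 -0.9657]] [-0.6729 -0.0336  0.3774] 292.65697648477897
```

View pics/top0.png

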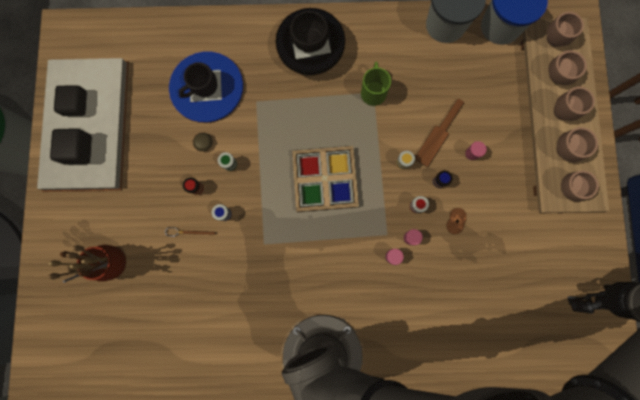

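View pics/scene0.png

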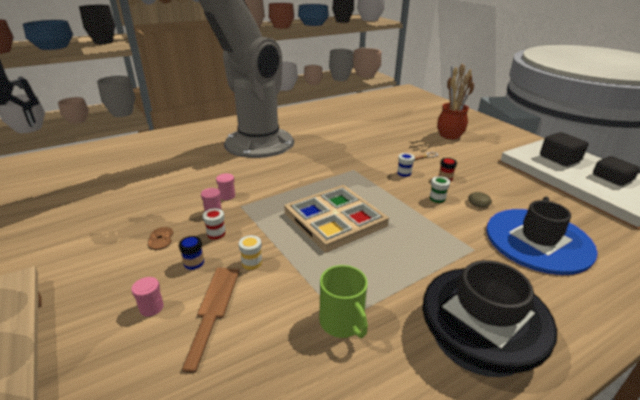

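The top picture shows white lids at (col,row) green (226,160), blue (220,213), yellow (407,159) and red (421,205). The black-lidded look-alikes are red (191,186) and blue (444,179), and there are pink pots at (478,150), (413,237) and (396,256). The caddy is centred near (325,179). I'll measure these and confirm each in enlarged crops.

```bash
python3 - <<'E'
from h import *
np.set_printoptions(precision=4,suppress=True)
f=grab_frame("top")
save(f,"cropL.png",(130,230,170,370),4); save(f,"cropR.png",(130,270,360,500),4)
for n in ["jar_blue","jar_red","jar_yellow","jar_green","glaze_blue","glaze_red","cup_blue","cup_red","cup_yellow","cup_green"]:
    for d in trace(f,n)[:3]:
        m=d["mask"]; 
        if d["p"]<.2: continue
        r,c=np.nonzero(m); P=world(f,r.astype(float).astype(int),c); zt=np.percentile(P[:,2],80)
        if n[0]=='c': S=P
        else: S=P[(P[:,2]>0.05)]
        if len(S)==0: S=P
        mid=(S[:,:2].min(0)+S[:,:2].max(0))/2
        print(n,round(d["p"],2),d["at"],len(S),"mean",S.mean(0),"mid",mid,"ext",np.ptp(S[:,:2],axis=0),"zt",zt)
E
```

```text
jar_blue 0.72 [194.0, 309.7] 2 mean [ 0.2875 -0.0375  1.2502] mid [ 0.2875 -0.0375] ext [0. 0.] zt 0.020040623519823955
jar_blue 0.61 [216.0, 220.6] 203 mean [0.4235 0.294  0.0595] mid [0.4241 0.2955] ext [0.0423 0.047 ] zt 0.06112584280541781
jar_red 0.81 [209.9, 418.8] 196 mean [ 0.4377 -0.2976  0.0598] mid [ 0.4365 -0.2982] ext [0.0452 0.0463] zt 0.061612210448150025
jar_red 0.55 [235.1, 412.3] 210 mean [ 0.3404 -0.2746  0.0649] mid [ 0.326  -0.1684] ext [0.077  0.2617] zt 0.06138450247354997
jar_red 0.54 [260.0, 394.4] 207 mean [ 0.2851 -0.2183  0.0596] mid [ 0.2854 -0.2182] ext [0.0432 0.0469] zt 0.06147817741780805
jar_yellow 0.82 [157.5, 405.5] 200 mean [ 0.5756 -0.2637  0.0596] mid [ 0.5769 -0.264 ] ext [0.0466 0.0454] zt 0.0612497256648913
jar_yellow 0.8 [149.8, 474.5] 207 mean [ 0.5987 -0.4765  0.065 ] mid [ 0.4553 -0.2709] ext [0.3355 0.4667] zt 0.06094554812336771
jar_green 0.71 [177.1, 441.7] 190 mean [ 0.513  -0.3723  0.0594] mid [ 0.5134 -0.3718] ext [0.0448 0.0427] zt 0.06144505979382154
jar_green 0.5 [161.5, 225.3] 199 mean [0.5774 0.2765 0.0716] mid [0.4457 0.1336] 
[... 230 characters left out ...]
0649] mid [0.408  0.1851] ext [0.241  0.4453] zt 0.06083099699850978
cup_blue 0.94 [192.1, 339.5] 583 mean [ 0.4835 -0.0667  0.0215] mid [ 0.4058 -0.068 ] ext [0.2367 0.0768] zt 0.02260409258406615
cup_blue 0.71 [182.1, 443.6] 263 mean [ 0.5113 -0.3707  0.0508] mid [ 0.5134 -0.3736] ext [0.0448 0.0463] zt 0.06138176533748095
cup_blue 0.34 [162.9, 311.1] 501 mean [0.5694 0.0306 0.0226] mid [0.4455 0.0137] ext [0.3159 0.1024] zt 0.020438360105054284
cup_red 0.78 [162.6, 312.7] 540 mean [0.5684 0.0318 0.0222] mid [0.4479 0.0162] ext [0.3209 0.1074] zt 0.023550247708813043
cup_green 0.69 [160.8, 225.9] 256 mean [0.576  0.2748 0.0614] mid [0.4457 0.1413] ext [0.3165 0.3576] zt 0.06158487699728512
```

```bash
cat >> h.py <<'E'
def lids(f,seeds,zr=(0.055,0.066)):
    r,c=np.mgrid[0:400,0:640]; P=world(f,r,c); ok=(f["z_map"]>0)&(P[...,2]>zr[0])&(P[...,2]<zr[1])
    out={}
    for n,s in seeds.items():
        m=ok&(np.hypot(P[...,0]-s[0],P[...,1]-s[1])<.04)
        (x,y),rad=cv2.minEnclosingCircle(P[m][:,:2].astype(np.float32)); out[n]=(P[m].mean(0),(x,y),rad,m.sum())
    return out
E
python3 - <<'E'
from h import *
np.set_printoptions(precision=4,suppress=True)
f=grab_frame("top")
for n,v in lids(f,dict(jb=(.4235,.294),jr=(.437,-.298),jy=(.576,-.264),jg=(.576,.276),gb=(.513,-.372),gr=(.505,.382))).items(): print(n,v)
r,c=np.mgrid[0:400,0:640]; P=world(f,r,c); z=P[...,2]
m=(z>.02)&(z<.04)&(abs(P[...,0]-.53)<.13)&(abs(P[...,1]+.02)<.13)
rect=cv2.minAreaRect(P[m][:,:2].astype(np.float32)); print(rect,cv2.boxPoints(rect))
hs=cv2.cvtColor(f["color"],cv2.COLOR_RGB2HSV)
box=(r>150)&(r<208)&(c>292)&(c<358)&(hs[...,1]>170)&(hs[...,2]>60)
h=hs[...,0].astype(int)
for n,k in dict(red=(h<6)|(h>172),yellow=(h>20)&(h<35),green=(h>45)&(h<85),blue=(h>105)&(h<135)).items():
    q=cv2.morphologyEx((box&k).astype(np.uint8),cv2.MORPH_OPEN,np.ones((3,3)))>0
    S=P[q&(z<.05)]; print(n,q.sum(),S.mean(0),(S.min(0)+S.max(0))/2,np.median(S[:,2]))
E
```

```text
jb (array([0.4236, 0.2951, 0.0601]), (0.42276129126548767, 0.2949088215827942), 0.023807009682059288, np.int64(188))
jr (array([ 0.4377, -0.2992,  0.0597]), (0.4379909634590149, -0.2995699942111969), 0.02397967502474785, np.int64(198))
jy (array([ 0.576 , -0.264 ,  0.0597]), (0.576783299446106, -0.2643454670906067), 0.024221299216151237, np.int64(190))
jg (array([0.581 , 0.2801, 0.0599]), (0.5809710621833801, 0.2811221182346344), 0.02428879775106907, np.int64(186))
gb (array([ 0.5144, -0.3739,  0.0601]), (0.5145778059959412, -0.37420547008514404), 0.02342577837407589, np.int64(189))
gr (array([0.5068, 0.3845, 0.06  ]), (0.507231593132019, 0.38450413942337036), 0.024553820490837097, np.int64(191))
((0.5265743732452393, -0.017827600240707397), (0.19100718200206757, 0.190412700176239), 3.807955741882324) [[ 0.425   0.0708]
 [ 0.4376 -0.1192]
 [ 0.6282 -0.1065]
 [ 0.6155  0.0835]]
red 246 [0.5703 0.0314 0.0122] [0.5708 0.0316 0.0124] 0.0123359310891808
yellow 212 [ 0.5758 -0.0591  0.012 ] [ 0.5752 -0.0591  0.0118] 0.011856732085365826<stdin>:13: RuntimeWarning: Mean of empty slice.
  ret = um.true_divide(
Traceback (most recent call last):
ValueError: zero-size array to reduction operation minimum which has no identity
```

View pics/cropL.png

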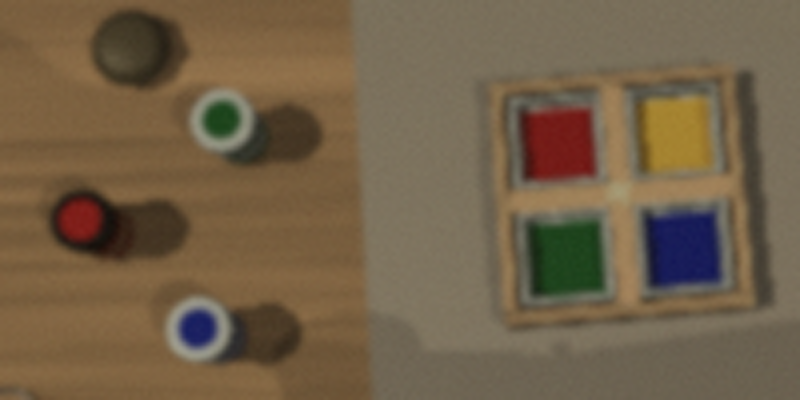

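View pics/cropR.png

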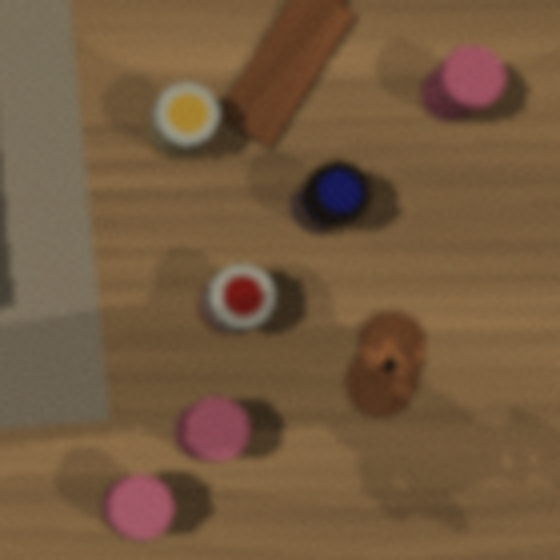

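Crops confirm the identities. White lids are green (226,160), blue (220,213), yellow (407,159) and red (421,205). The black-lidded red and blue are glazes, and the pink ones are distractors. The measured lid heights (0.060) and caddy size (191 x 190 mm) match the given sizes. I'll plan the first pick, red.

```bash
cat >> h.py <<'E'
from scipy.spatial.transform import Rotation as Ro
CUP=dict(red=(.569,.0305),yellow=(.575,-.0595),green=(.479,.0245),blue=(.485,-.0655))
def delta(xyz,yang=None):
    """shift (mm, tool axes) and rotvec to reach TCP xyz, tool down, tool y at world angle yang deg"""
    o=observe(); R0=Ro.from_quat(o["eef_rot"]); 
    y0=R0.as_matrix()[:,1]; a0=np.degrees(np.arctan2(y0[1],y0[0]))
    a=np.radians(a0 if yang is None else yang)
    y=np.array([np.cos(a),np.sin(a),0]); z=np.array([0,0,-1.]); x=np.cross(y,z)
    R1=Ro.from_matrix(np.c_[x,y,z])
    print("t",round(o["t"],2),"pos",np.round(o["tool_pos"],4),"yang",round(a0,1),"j",np.round(o["joint_positions"],2),"F",np.round(o["wrist_force"],1),"gap",round(o["finger_gap"],4))
    print("-> shift",np.round(R0.inv().apply(np.array(xyz)-o["tool_pos"])*1000,1),"rot",np.round((R0.inv()*R1).as_rotvec(),3))
E
python3 - <<'E'
from h import *
delta((.438,-.2995,.17),-80)
f=grab_frame("top"); r,c=np.mgrid[0:400,0:640]; P=world(f,r,c)
print("spatula z",P[155:163,420:430,2].max(), P[155:163,424,2].round(3))
E
```

```text
t 0.75 pos [ 0.189  -0.648   0.2423] yang -73.7 j [ 1.18  0.48  0.02  1.56 -0.01  1.11 -0.08] F [ 0.8 -0.9 -0. ] gap 0.0853
-> shift [ 336.6 -264.8   72.3] rot [0.    0.    0.109]
spatula z 0.01599507964687011 [0.01  0.011 0.009 0.01  0.01  0.007 0.011 0.01 ]
```

Request:
play_rows:
  steps:
    - [336, -265, 72, 0, 0, 0.109]
    - [336, -265, 72, 0, 0, 0.109]
    - [336, -265, 72, 0, 0, 0.109]
    - [336, -265, 72, 0, 0, 0.109]
    - [336, -265, 72, 0, 0, 0.109]
    - [336, -265, 72, 0, 0, 0.109]
    - [336, -265, 72, 0, 0, 0.109]
    - [336, -265, 72, 0, 0, 0.109]
    - [336, -265, 72, 0, 0, 0.109]
    - [336, -265, 72, 0, 0, 0.109]
    - [336, -265, 72, 0, 0, 0.109]
    - [336, -265, 72, 0, 0, 0.109]
  hand: 1

```text
t: 2.3
tool_pos: [0.437, -0.3003, 0.1704]
eef_rot: [0.996, 0.087, 0.0, 0.0]
wrist_force: [1.0, 0.7, -0.0]
finger_gap: 0.0849
```

```bash
python3 - <<'E'
from h import *
delta((.438,-.2995,.04),-80)
f=grab_frame("wrist"); save(f,"w1.png")
for v in [(.438,-.2995)]: print(lids(f,dict(r=v)))
E
```

```text
t 2.3 pos [ 0.437  -0.3003  0.1704] yang -80.1 j [ 0.58  0.33 -0.11  1.97  0.05  0.85 -0.96] F [ 1.   0.7 -0. ] gap 0.0849
-> shift [  1.1  -0.6 130.4] rot [ 0.    -0.    -0.001]
{'r': (array([ 0.44014628, -0.29599154,  0.05941076]), (0.43898722529411316, -0.29608625173568726), 0.024344325065612793, np.int64(2286))}
```

View pics/w1.png

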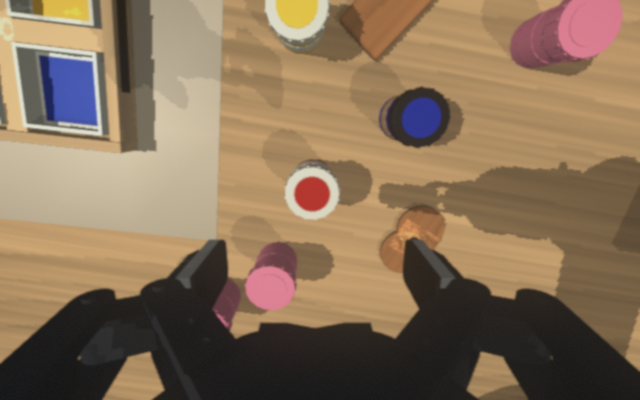

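The wrist view shows the red-dabbed white lid at (312,193) and the black-lidded blue at (418,117). The finger lanes beside the red jar look clear, so I'll descend.

Request:
play_rows:
  steps:
    - [2, -2, 25, 0, 0, 0]
    - [2, -2, 50, 0, 0, 0]
    - [2, -2, 75, 0, 0, 0]
    - [2, -2, 95, 0, 0, 0]
    - [2, -2, 110, 0, 0, 0]
    - [2, -2, 122, 0, 0, 0]
    - [2, -2, 130, 0, 0, 0]
    - [2, -2, 130, 0, 0, 0]

```text
t: 3.35
tool_pos: [0.4389, -0.2971, 0.04]
eef_rot: [0.996, 0.087, -0.0, -0.0]
wrist_force: [0.2, -0.2, 0.4]
finger_gap: 0.0854
```

Request:
play_rows:
  steps:
    - [0, 0, 0, 0, 0, 0]
    - [0, 0, 0, 0, 0, 0]
    - [0, 0, 0, 0, 0, 0]
    - [0, 0, 0, 0, 0, 0]
    - [0, 0, 0, 0, 0, 0]
    - [0, 0, 0, 0, 0, 0]
  hand: -1

```text
t: 4.1
tool_pos: [0.4394, -0.2974, 0.0411]
eef_rot: [0.996, 0.087, 0.0, 0.0]
wrist_force: [-1.5, 1.0, 6.4]
finger_gap: 0.0451
```

```bash
python3 - <<'E'
from h import *
delta((.569,.0305,.17))
save(grab_frame("wrist"),"w2.png");save(grab_frame("scene"),"s2.png",(100,300,100,350),3)
E
```

```text
t 4.1 pos [ 0.4394 -0.2974  0.0411] yang -80.0 j [ 0.56  0.53 -0.1   2.04  0.09  0.57 -1.  ] F [-1.5  1.   6.4] gap 0.0451
-> shift [ 184.8 -300.3 -129. ] rot [ 0.001 -0.001  0.   ]
```

View pics/s2.png

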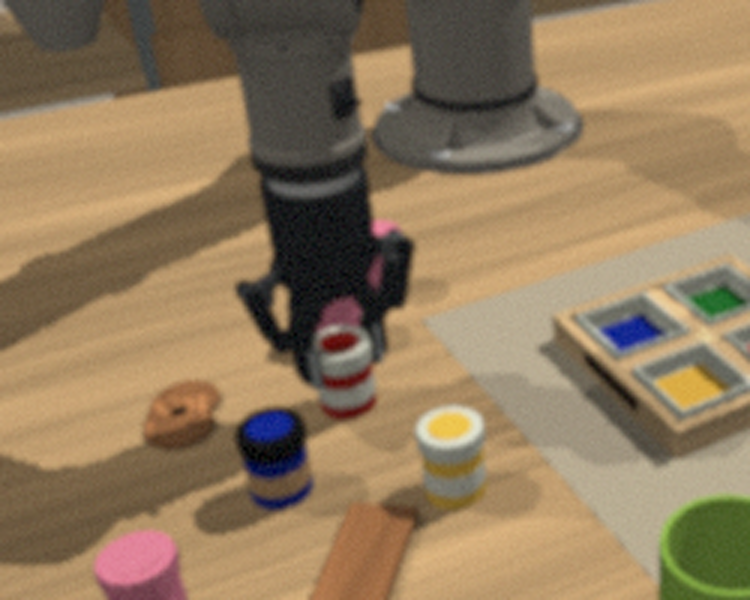

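Request:
play_rows:
  steps:
    - [0, 0, -10, 0, 0, 0]
    - [0, 0, -30, 0, 0, 0]
    - [0, 0, -60, 0, 0, 0]
    - [0, 0, -90, 0, 0, 0]
    - [0, 0, -120, 0, 0, 0]
    - [0, 0, -130, 0, 0, 0]
    - [0, 0, -130, 0, 0, 0]

```text
t: 5.08
tool_pos: [0.4391, -0.2973, 0.1706]
eef_rot: [0.996, 0.087, 0.0, 0.0]
wrist_force: [-0.5, 0.5, -0.8]
finger_gap: 0.045
```

```bash
python3 - <<'E'
from h import *
delta((.569,.0305,.17),-80)
save(grab_frame("wrist"),"w3.png");save(grab_frame("scene"),"s3.png",(60,260,100,350),3)
E
```

```text
t 5.08 pos [ 0.4391 -0.2973  0.1706] yang -80.0 j [ 0.57  0.33 -0.12  1.97  0.05  0.85 -0.97] F [-0.5  0.5 -0.8] gap 0.045
-> shift [ 184.9 -300.2    0.5] rot [ 0.001 -0.001  0.   ]
```

View pics/s3.png

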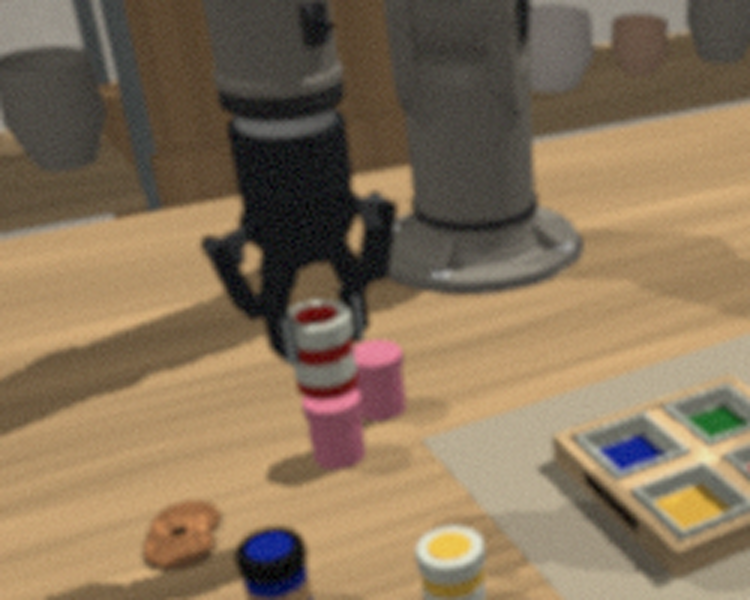

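View pics/w3.png

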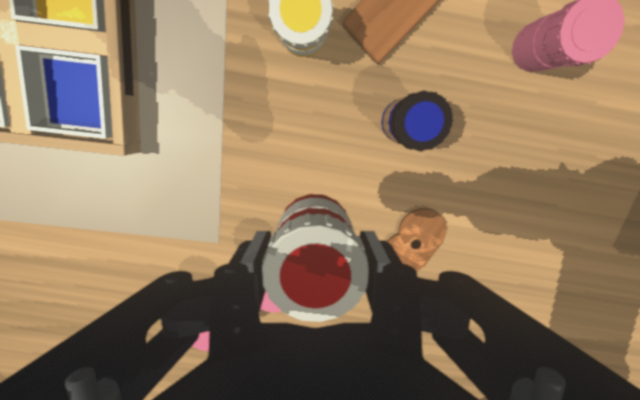

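The red jar is held. I'll measure where its lid sits relative to the TCP and whether it is tilted.

```bash
cat >> h.py <<'E'
def held():
    f=grab_frame("wrist"); o=observe(); R=Ro.from_quat(o["eef_rot"]).as_matrix()
    r,c=np.mgrid[0:400,0:640]; P=(world(f,r,c)-o["tool_pos"])@R
    m=(f["z_map"]>0)&(np.hypot(P[...,0],P[...,1])<.03)&(P[...,2]>-.03)&(P[...,2]<.0)&(r>225)&(c>255)&(c<375)
    hs=cv2.cvtColor(f["color"],cv2.COLOR_RGB2HSV); dab=m&(hs[...,1]>150)&(hs[...,2]>60)
    q=P[dab]; n=np.linalg.svd(q-q.mean(0),full_matrices=False)[2][2] 
    print("dab centre in tool mm",(q.mean(0)*1000).round(1),"circle",cv2.minEnclosingCircle((q[:,:2]*1000).astype(np.float32)),"normal",n.round(3),dab.sum())
E
python3 - <<'E'
from h import *
held(); delta((.569,.0305,.17),-80)
E
```

```text
dab centre in tool mm [  0.4  -1.3 -19. ] circle ((-0.4456060230731964, -1.611480712890625), 15.637110710144043) normal [-0.002  0.005 -1.   ] 3357
t 5.22 pos [ 0.4382 -0.2968  0.1691] yang -80.0 j [ 0.57  0.33 -0.12  1.97  0.05  0.85 -0.97] F [-0.1 -0.2 -0.7] gap 0.0455
-> shift [ 185.7 -299.6   -0.8] rot [-0.001  0.002  0.   ]
```

Request:
play_rows:
  steps:
    - [25, -42, 0, 0, 0, 0]
    - [55, -90, 0, 0, 0, 0]
    - [85, -138, 0, 0, 0, 0]
    - [115, -186, 0, 0, 0, 0]
    - [145, -234, 0, 0, 0, 0]
    - [170, -275, 0, 0, 0, 0]
    - [186, -300, 0, 0, 0, 0]
    - [186, -300, 0, 0, 0, 0]
    - [186, -300, 0, 0, 0, 0]
    - [186, -300, 0, 0, 0, 0]

```text
t: 6.48
tool_pos: [0.5694, 0.0288, 0.1698]
eef_rot: [0.996, 0.086, -0.001, 0.0]
wrist_force: [-0.4, -0.5, -1.3]
finger_gap: 0.0455
```

```bash
python3 - <<'E'
from h import *
delta((.569,.0305,.056),-80)
save(grab_frame("wrist"),"w4.png")
E
```

```text
t 6.47 pos [0.5694 0.0288 0.1698] yang -80.1 j [ 0.03  0.4  -0.24  1.87  0.12  0.89 -1.67] F [-0.4 -0.5 -1.3] gap 0.0455
-> shift [ -0.   -1.8 113.8] rot [ 0.001  0.001 -0.002]
```

View pics/w4.png

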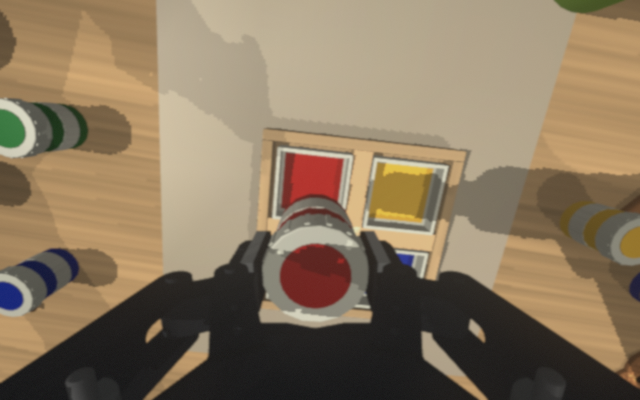

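Request:
play_rows:
  steps:
    - [0, -1, 20, 0, 0, 0]
    - [0, -1, 45, 0, 0, 0]
    - [0, -1, 70, 0, 0, 0]
    - [0, -1, 90, 0, 0, 0]
    - [0, -1, 103, 0, 0, 0]
    - [0, -1, 110, 0, 0, 0]
    - [0, -1, 113, 0, 0, 0]
    - [0, -1, 113, 0, 0, 0]

```text
t: 7.52
tool_pos: [0.5701, 0.0316, 0.0576]
eef_rot: [0.996, 0.087, 0.0, -0.0]
wrist_force: [0.7, -0.6, -0.7]
finger_gap: 0.0453
```

Request:
play_rows:
  steps:
    - [0, 0, 1, 0, 0, 0]
    - [0, 0, 2, 0, 0, 0]
    - [0, 0, 3, 0, 0, 0]
    - [0, 0, 3, 0, 0, 0]

```text
t: 8.02
tool_pos: [0.5698, 0.0315, 0.0543]
eef_rot: [0.996, 0.087, -0.0, 0.0]
wrist_force: [-0.2, -1.0, -0.9]
finger_gap: 0.0455
```

Request:
play_rows:
  steps:
    - [0, 0, 1, 0, 0, 0]
    - [0, 0, 1.5, 0, 0, 0]
    - [0, 0, 1.5, 0, 0, 0]

```text
t: 8.4
tool_pos: [0.57, 0.0316, 0.0532]
eef_rot: [0.996, 0.087, 0.0, 0.0]
wrist_force: [-0.5, 0.3, 4.2]
finger_gap: 0.0452
```

Contact at TCP z ≈ 0.053, as expected. I'll release it with a partial opening and then retreat.

Request:
play_rows:
  steps:
    - [0, 0, 0, 0, 0, 0]
    - [0, 0, 0, 0, 0, 0]
    - [0, 0, 0, 0, 0, 0]
    - [0, 0, 0, 0, 0, 0]
  hand: 0.45

```text
t: 8.9
tool_pos: [0.5698, 0.0315, 0.0527]
eef_rot: [0.996, 0.087, -0.0, 0.0]
wrist_force: [-0.4, -1.2, -0.4]
finger_gap: 0.0622
```

Request:
play_rows:
  steps:
    - [0, 0, -15, 0, 0, 0]
    - [0, 0, -40, 0, 0, 0]
    - [0, 0, -80, 0, 0, 0]
    - [0, 0, -116, 0, 0, 0]
    - [0, 0, -116, 0, 0, 0]

```text
t: 9.52
tool_pos: [0.5721, 0.0319, 0.1729]
eef_rot: [0.996, 0.087, 0.004, -0.0]
wrist_force: [0.1, -1.0, 0.1]
finger_gap: 0.0621
```

```bash
python3 - <<'E'
from h import *
delta((.577,-.264,.17),-5)
f=grab_frame("top"); save(f,"t5.png",(130,270,280,480),4)
save(grab_frame("wrist"),"w5.png")
E
```

```text
t 9.53 pos [0.5721 0.0319 0.1729] yang -80.0 j [ 0.03  0.4  -0.24  1.86  0.12  0.89 -1.67] F [ 0.1 -1.   0.1] gap 0.0621
-> shift [-46.6 292.2   2.8] rot [ 0.005 -0.006 -1.309]
```

View pics/w5.png

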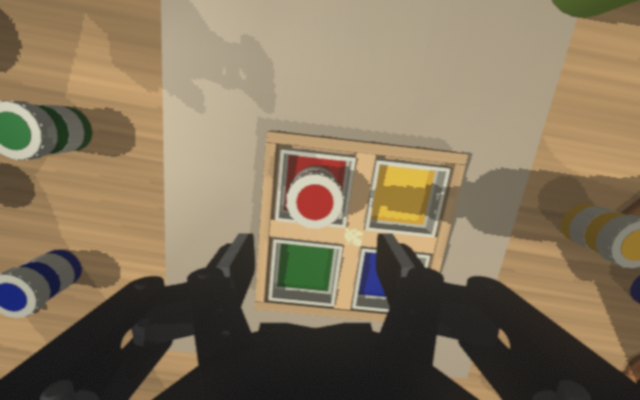

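The red jar stands upright in the red cup at (315,200). Yellow is next.

Request:
play_rows:
  steps:
    - [-8, 49, 1, 0, 0, -0.17]
    - [-16, 98, 2, 0, 0, -0.34]
    - [-24, 147, 3, 0, 0, -0.51]
    - [-32, 196, 3, 0, 0, -0.68]
    - [-40, 245, 3, 0, 0, -0.85]
    - [-46, 285, 3, 0, 0, -1.02]
    - [-47, 292, 3, 0, 0, -1.19]
    - [-47, 292, 3, 0, 0, -1.309]
    - [-47, 292, 3, 0, 0, -1.309]
    - [-47, 292, 3, 0, 0, -1.309]
  hand: 1

```text
t: 10.88
tool_pos: [0.5739, -0.2638, 0.1651]
eef_rot: [0.738, 0.675, -0.0, -0.001]
wrist_force: [-0.7, -0.2, -0.5]
finger_gap: 0.0853
```

```bash
python3 - <<'E'
from h import *
f=grab_frame("wrist"); save(f,"w6.png"); print(lids(f,dict(y=(.577,-.264))))
delta((.577,-.264,.04),-5)
E
```

```text
{'y': (array([ 0.57795442, -0.25950169,  0.0593908 ]), (0.5781831741333008, -0.26048576831817627), 0.024376513436436653, np.int64(2380))}
t 10.93 pos [ 0.5741 -0.2638  0.1653] yang -5.1 j [ 0.66  0.52 -0.44  1.71  0.26  0.97  0.03] F [-0.   0.3 -0.3] gap 0.0859
-> shift [  0.    3.  125.3] rot [-0.001 -0.    -0.001]
```

View pics/w6.png

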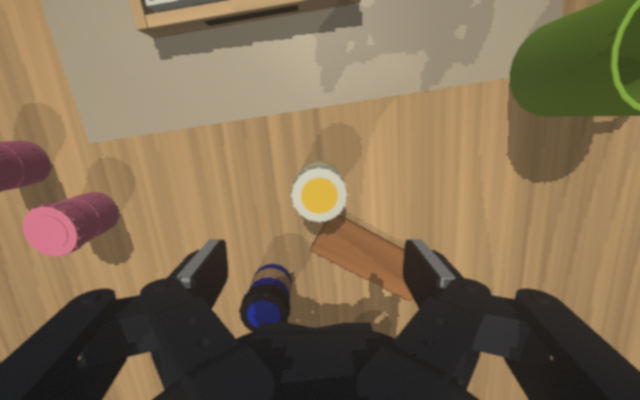

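The wrist view has the yellow-dabbed white lid at (320,195), and the finger lanes to left and right are clear. The spatula at (350,250) is off to the side and low.

Request:
play_rows:
  steps:
    - [2, 3.5, 25, 0, 0, 0]
    - [2, 3.5, 50, 0, 0, 0]
    - [2, 3.5, 75, 0, 0, 0]
    - [2, 3.5, 95, 0, 0, 0]
    - [2, 3.5, 110, 0, 0, 0]
    - [2, 3.5, 120, 0, 0, 0]
    - [2, 3.5, 125, 0, 0, 0]
    - [2, 3.5, 125, 0, 0, 0]

```text
t: 11.92
tool_pos: [0.5781, -0.2625, 0.0409]
eef_rot: [0.737, 0.676, 0.0, 0.0]
wrist_force: [0.4, 0.1, 0.7]
finger_gap: 0.0855
```

Request:
play_rows:
  steps:
    - [0, 0, 0, 0, 0, 0]
    - [0, 0, 0, 0, 0, 0]
    - [0, 0, 0, 0, 0, 0]
    - [0, 0, 0, 0, 0, 0]
    - [0, 0, 0, 0, 0, 0]
    - [0, 0, 0, 0, 0, 0]
  hand: -1

```text
t: 12.68
tool_pos: [0.5783, -0.2627, 0.0416]
eef_rot: [0.737, 0.676, 0.0, 0.0]
wrist_force: [-1.0, 0.0, 6.7]
finger_gap: 0.0454
```

Request:
play_rows:
  steps:
    - [0, 0, -10, 0, 0, 0]
    - [0, 0, -30, 0, 0, 0]
    - [0, 0, -60, 0, 0, 0]
    - [0, 0, -90, 0, 0, 0]
    - [0, 0, -120, 0, 0, 0]
    - [0, 0, -130, 0, 0, 0]
    - [0, 0, -130, 0, 0, 0]

```text
t: 13.55
tool_pos: [0.5782, -0.2626, 0.1716]
eef_rot: [0.737, 0.676, 0.0, 0.001]
wrist_force: [-0.6, -0.5, -1.1]
finger_gap: 0.045
```

```bash
python3 - <<'E'
from h import *
held(); delta((.575,-.0595,.17),-30)
save(grab_frame("wrist"),"w7.png")
E
```

```text
dab centre in tool mm [  2.4   0.8 -19.5] circle ((0.056754011660814285, -4.015815734863281), 20.111942291259766) normal [-0.001  0.013 -1.   ] 3441
t 13.6 pos [ 0.5775 -0.2624  0.1704] yang -5.0 j [ 0.65  0.52 -0.45  1.7   0.26  0.98  0.03] F [ 0.3 -0.  -2.6] gap 0.0459
-> shift [202.  -20.2   0.4] rot [-0.001  0.     0.437]
```

View pics/w7.png

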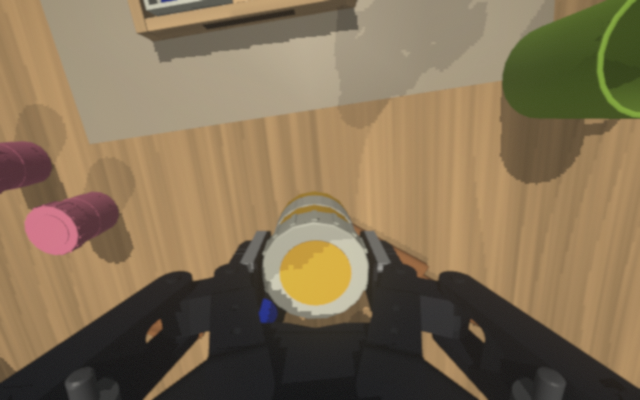

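Request:
play_rows:
  steps:
    - [30, -3, 0, 0, 0, 0.12]
    - [70, -8, 0, 0, 0, 0.26]
    - [110, -12, 0, 0, 0, 0.4]
    - [150, -16, 0, 0, 0, 0.54]
    - [185, -20, 0, 0, 0, 0.65]
    - [200.5, -21.5, 0, 0, 0, 0.698]
    - [200.5, -21.5, 0, 0, 0, 0.698]
    - [200.5, -21.5, 0, 0, 0, 0.698]

```text
t: 14.65
tool_pos: [0.5736, -0.0622, 0.17]
eef_rot: [0.924, 0.383, -0.001, 0.0]
wrist_force: [0.4, -1.8, -1.1]
finger_gap: 0.0452
```

```bash
python3 - <<'E'
from h import *
held(); delta((.5736,-.0609,.056),-45)
E
```

```text
dab centre in tool mm [  2.4  -1.1 -18.2] circle ((1.9086189270019531, -1.4336631298065186), 15.640169143676758) normal [ 0.002 -0.011  1.   ] 3416
t 14.7 pos [ 0.5737 -0.0624  0.1702] yang -45.0 j [ 0.27  0.42 -0.35  1.84  0.18  0.91 -0.94] F [ 0.3 -0.1 -0.6] gap 0.0455
-> shift [  1.2  -1.1 114.2] rot [-0.     0.001 -0.001]
```

Request:
play_rows:
  steps:
    - [1, -1, 20, 0, 0, 0]
    - [1, -1, 45, 0, 0, 0]
    - [1, -1, 70, 0, 0, 0]
    - [1, -1, 90, 0, 0, 0]
    - [1, -1, 103, 0, 0, 0]
    - [1, -1, 111, 0, 0, 0]
    - [1, -1, 115, 0, 0, 0]
    - [1, -1, 116, 0, 0, 0]
    - [1, -1, 116, 0, 0, 0]

```text
t: 15.82
tool_pos: [0.5743, -0.0595, 0.0553]
eef_rot: [0.924, 0.383, 0.0, 0.0]
wrist_force: [-0.0, -0.4, -1.0]
finger_gap: 0.0454
```

Request:
play_rows:
  steps:
    - [0, 0, 0.5, 0, 0, 0]
    - [0, 0, 1, 0, 0, 0]
    - [0, 0, 1, 0, 0, 0]

```text
t: 16.2
tool_pos: [0.574, -0.0595, 0.0538]
eef_rot: [0.924, 0.383, 0.0, 0.0]
wrist_force: [0.4, -0.1, -0.4]
finger_gap: 0.0453
```

Request:
play_rows:
  steps:
    - [0, 0, 0.5, 0, 0, 0]
    - [0, 0, 1, 0, 0, 0]
    - [0, 0, 1, 0, 0, 0]

```text
t: 16.58
tool_pos: [0.5742, -0.0593, 0.0536]
eef_rot: [0.924, 0.383, 0.0, 0.0]
wrist_force: [-2.6, 0.7, 6.6]
finger_gap: 0.0453
```

Contact (6.6 N). I'll release it and go to the blue jar.

Request:
play_rows:
  steps:
    - [0, 0, 0, 0, 0, 0]
    - [0, 0, 0, 0, 0, 0]
    - [0, 0, 0, 0, 0, 0]
    - [0, 0, 0, 0, 0, 0]
  hand: 0.45

```text
t: 17.08
tool_pos: [0.574, -0.0595, 0.0527]
eef_rot: [0.924, 0.383, -0.0, -0.0]
wrist_force: [-0.6, -0.0, -0.1]
finger_gap: 0.0619
```

Request:
play_rows:
  steps:
    - [0, 0, -15, 0, 0, 0]
    - [0, 0, -40, 0, 0, 0]
    - [0, 0, -80, 0, 0, 0]
    - [0, 0, -117, 0, 0, 0]
    - [0, 0, -117, 0, 0, 0]

```text
t: 17.7
tool_pos: [0.5763, -0.0594, 0.174]
eef_rot: [0.924, 0.383, 0.003, 0.002]
wrist_force: [0.3, 0.1, -0.3]
finger_gap: 0.0617
```

```bash
python3 - <<'E'
from h import *
save(grab_frame("wrist"),"w8.png"); delta((.423,.294,.17),-80)
E
```

```text
t 17.75 pos [ 0.575  -0.0595  0.172 ] yang -45.0 j [ 0.27  0.42 -0.35  1.84  0.18  0.91 -0.95] F [-0.4  1.1  0.3] gap 0.0618
-> shift [ 142.6 -357.4    1.3] rot [ 0.002 -0.003  0.611]
```

View pics/w8.png

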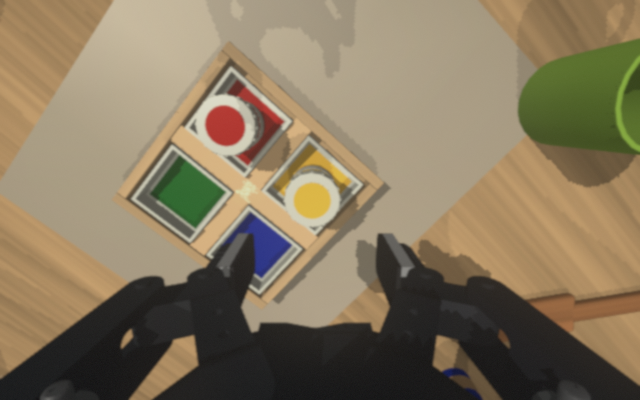

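Yellow stands at (312,200) and red at (225,125), both upright in the right cups. Blue is next. I'll keep the jaw angle at -45°, perpendicular to the direction of the red glaze jar.

Request:
play_rows:
  steps:
    - [20, -50, 0, 0, 0, 0]
    - [42, -105, 0, 0, 0, 0]
    - [64, -160, 0, 0, 0, 0]
    - [86, -215, 0, 0, 0, 0]
    - [108, -270, 0, 0, 0, 0]
    - [128, -320, 0, 0, 0, 0]
    - [143, -357, 0, 0, 0, 0]
    - [143, -357, 0, 0, 0, 0]
    - [143, -357, 0, 0, 0, 0]
    - [143, -357, 0, 0, 0, 0]
  hand: 1

```text
t: 19.0
tool_pos: [0.4231, 0.2924, 0.1693]
eef_rot: [0.924, 0.382, -0.0, 0.0]
wrist_force: [-0.2, 0.6, -0.6]
finger_gap: 0.0853
```

```bash
python3 - <<'E'
from h import *
f=grab_frame("wrist"); save(f,"w9.png"); print(lids(f,dict(y=(.423,.295))))
delta((.423,.296,.04),-45)
E
```

```text
{'y': (array([0.42569095, 0.29998865, 0.05942317]), (0.42488932609558105, 0.2991696000099182), 0.024224814027547836, np.int64(2319))}
t 19.05 pos [0.4231 0.2925 0.1695] yang -45.1 j [-0.31  0.35 -0.5   1.98  0.22  0.87 -1.71] F [-0.2 -0.1 -0.3] gap 0.0855
-> shift [  2.5  -2.6 129.5] rot [ 0.     0.001 -0.002]
```

View pics/w9.png

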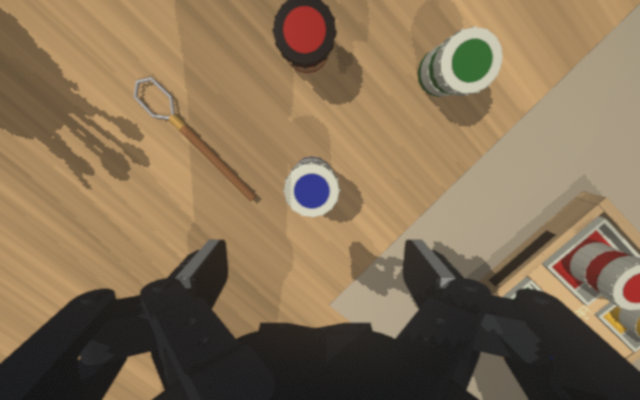

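The white-lidded blue jar is at (312,190). The black-lidded red is clear at (305,30). The trimming tool's handle end at (257,198) is low, under the left fingertip's path, and the tip stays above z 0.029.

Request:
play_rows:
  steps:
    - [3.5, -2.5, 25, 0, 0, 0]
    - [3.5, -2.5, 50, 0, 0, 0]
    - [3.5, -2.5, 75, 0, 0, 0]
    - [3.5, -2.5, 95, 0, 0, 0]
    - [3.5, -2.5, 112, 0, 0, 0]
    - [3.5, -2.5, 123, 0, 0, 0]
    - [3.5, -2.5, 129, 0, 0, 0]
    - [3.5, -2.5, 129, 0, 0, 0]

```text
t: 20.05
tool_pos: [0.4233, 0.2983, 0.0407]
eef_rot: [0.924, 0.383, -0.0, 0.0]
wrist_force: [0.8, 0.3, 0.3]
finger_gap: 0.0857
```

Request:
play_rows:
  steps:
    - [0, 0, 0, 0, 0, 0]
    - [0, 0, 0, 0, 0, 0]
    - [0, 0, 0, 0, 0, 0]
    - [0, 0, 0, 0, 0, 0]
    - [0, 0, 0, 0, 0, 0]
    - [0, 0, 0, 0, 0, 0]
  hand: -1

```text
t: 20.8
tool_pos: [0.4236, 0.2986, 0.0416]
eef_rot: [0.924, 0.383, 0.001, -0.0]
wrist_force: [-0.5, -0.5, 3.7]
finger_gap: 0.0455
```

Request:
play_rows:
  steps:
    - [0, 0, -10, 0, 0, 0]
    - [0, 0, -30, 0, 0, 0]
    - [0, 0, -60, 0, 0, 0]
    - [0, 0, -90, 0, 0, 0]
    - [0, 0, -120, 0, 0, 0]
    - [0, 0, -130, 0, 0, 0]
    - [0, 0, -130, 0, 0, 0]

```text
t: 21.68
tool_pos: [0.4234, 0.2982, 0.1711]
eef_rot: [0.924, 0.383, 0.001, 0.0]
wrist_force: [0.6, 1.1, -1.6]
finger_gap: 0.0454
```

```bash
python3 - <<'E'
from h import *
held(); delta((.485,-.0655,.17),-45)
save(grab_frame("wrist"),"w10.png")
E
```

```text
dab centre in tool mm [  7.4   0.7 -19.2] circle ((2.594609022140503, -0.5725765824317932), 14.671036720275879) normal [0.011 0.016 1.   ] 1912
t 21.73 pos [0.423  0.2978 0.1702] yang -45.0 j [-0.31  0.35 -0.51  1.97  0.22  0.87 -1.72] F [ 0.3  0.4 -0.4] gap 0.045
-> shift [-213.1  300.7    0.4] rot [0.    0.001 0.   ]
```

View pics/w10.png

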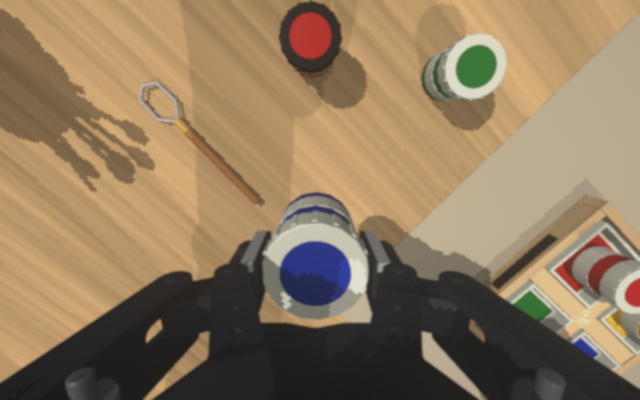

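Request:
play_rows:
  steps:
    - [-25, 35, 0, 0, 0, 0]
    - [-55, 78, 0, 0, 0, 0]
    - [-85, 120, 0, 0, 0, 0]
    - [-115, 162, 0, 0, 0, 0]
    - [-145, 205, 0, 0, 0, 0]
    - [-175, 247, 0, 0, 0, 0]
    - [-200, 282, 0, 0, 0, 0]
    - [-214, 301, 0, 0, 0, 0]
    - [-214, 301, 0, 0, 0, 0]
    - [-214, 301, 0, 0, 0, 0]

```text
t: 23.02
tool_pos: [0.4844, -0.0647, 0.1701]
eef_rot: [0.924, 0.383, -0.001, -0.001]
wrist_force: [-0.1, 1.1, -1.1]
finger_gap: 0.0456
```

```bash
python3 - <<'E'
from h import *
held(); delta((.4845,-.066,.055),-45)
save(grab_frame("wrist"),"w11.png")
E
```

```text
dab centre in tool mm [  6.1   0.5 -18.2] circle ((1.6615321636199951, -0.9397244453430176), 14.872917175292969) normal [ 0.   -0.01 -1.  ] 2024
t 23.07 pos [ 0.4845 -0.0644  0.1703] yang -44.9 j [ 0.31  0.29 -0.35  2.04  0.13  0.84 -0.9 ] F [ 0.4 -0.  -0.5] gap 0.0456
-> shift [ -1.1   1.3 115.3] rot [-0.001  0.     0.002]
```

View pics/w11.png

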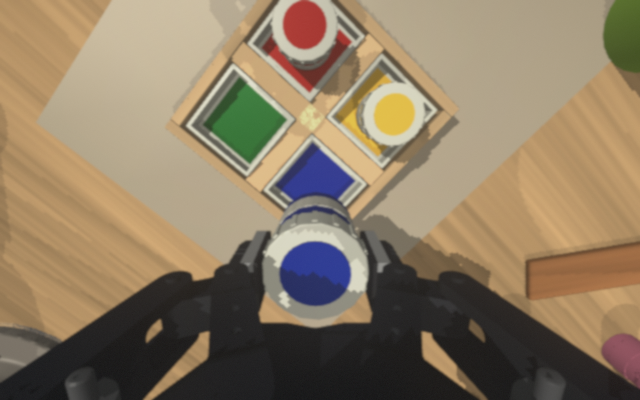

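Request:
play_rows:
  steps:
    - [-1, 1, 20, 0, 0, 0]
    - [-1, 1, 45, 0, 0, 0]
    - [-1, 1, 70, 0, 0, 0]
    - [-1, 1, 90, 0, 0, 0]
    - [-1, 1, 103, 0, 0, 0]
    - [-1, 1, 111, 0, 0, 0]
    - [-1, 1, 115, 0, 0, 0]
    - [-1, 1, 116, 0, 0, 0]
    - [-1, 1, 116, 0, 0, 0]

```text
t: 24.25
tool_pos: [0.4852, -0.0673, 0.0552]
eef_rot: [0.924, 0.383, 0.0, 0.0]
wrist_force: [0.3, 0.2, -1.2]
finger_gap: 0.0454
```

Request:
play_rows:
  steps:
    - [0, 0, 0.5, 0, 0, 0]
    - [0, 0, 1, 0, 0, 0]
    - [0, 0, 1, 0, 0, 0]

```text
t: 24.62
tool_pos: [0.4849, -0.0673, 0.0539]
eef_rot: [0.924, 0.383, 0.0, 0.0]
wrist_force: [0.0, -0.9, -0.9]
finger_gap: 0.0454
```

Request:
play_rows:
  steps:
    - [0, 0, 0.5, 0, 0, 0]
    - [0, 0, 1, 0, 0, 0]
    - [0, 0, 1, 0, 0, 0]

```text
t: 25.0
tool_pos: [0.4851, -0.0673, 0.0535]
eef_rot: [0.924, 0.383, 0.0, 0.0]
wrist_force: [-2.2, 0.2, 8.3]
finger_gap: 0.0449
```

Request:
play_rows:
  steps:
    - [0, 0, 0, 0, 0, 0]
    - [0, 0, 0, 0, 0, 0]
    - [0, 0, 0, 0, 0, 0]
    - [0, 0, 0, 0, 0, 0]
  hand: 0.45

```text
t: 25.5
tool_pos: [0.4849, -0.0673, 0.0527]
eef_rot: [0.924, 0.383, -0.0, -0.0]
wrist_force: [-0.4, -0.3, 0.6]
finger_gap: 0.0617
```

Request:
play_rows:
  steps:
    - [0, 0, -15, 0, 0, 0]
    - [0, 0, -40, 0, 0, 0]
    - [0, 0, -80, 0, 0, 0]
    - [0, 0, -117, 0, 0, 0]
    - [0, 0, -117, 0, 0, 0]

```text
t: 26.12
tool_pos: [0.4871, -0.0673, 0.1735]
eef_rot: [0.924, 0.383, 0.003, 0.002]
wrist_force: [-0.7, 0.0, 0.3]
finger_gap: 0.0618
```

```bash
python3 - <<'E'
from h import *
save(grab_frame("wrist"),"w12.png"); delta((.581,.279,.17),-45)
E
```

```text
t 26.18 pos [ 0.4858 -0.0674  0.1717] yang -45.0 j [ 0.32  0.28 -0.36  2.04  0.13  0.83 -0.9 ] F [ 0.3 -0.1  0.6] gap 0.0618
-> shift [ 312.3 -177.6    1.8] rot [ 0.003 -0.002  0.   ]
```

View pics/w12.png

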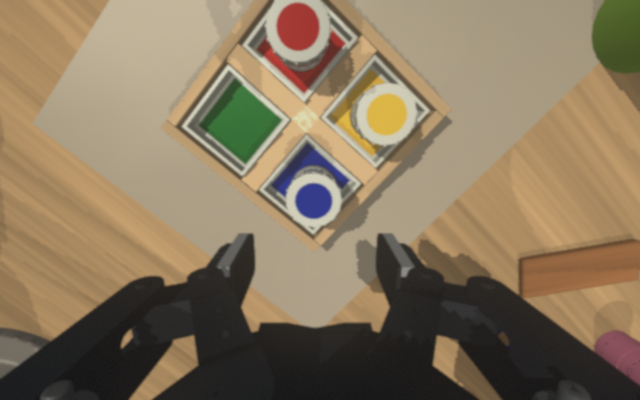

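Blue stands upright in the blue cup at (313,200). The last is green.

Request:
play_rows:
  steps:
    - [45, -26, 0, 0, 0, 0]
    - [95, -54, 0, 0, 0, 0]
    - [145, -82, 0, 0, 0, 0]
    - [195, -111, 0, 0, 0, 0]
    - [245, -139, 0, 0, 0, 0]
    - [285, -162, 0, 0, 0, 0]
    - [312, -178, 0, 0, 0, 0]
    - [312, -178, 0, 0, 0, 0]
    - [312, -178, 0, 0, 0, 0]
    - [312, -178, 0, 0, 0, 0]
  hand: 1

```text
t: 27.42
tool_pos: [0.5795, 0.2773, 0.1693]
eef_rot: [0.924, 0.382, -0.001, 0.001]
wrist_force: [0.8, -0.7, -0.7]
finger_gap: 0.0859
```

```bash
python3 - <<'E'
from h import *
f=grab_frame("wrist"); save(f,"w13.png"); print(lids(f,dict(y=(.581,.28))))
delta((.581,.282,.04),-45)
E
```

```text
{'y': (array([0.58367873, 0.28531625, 0.05941133]), (0.5828785300254822, 0.2848113775253296), 0.024318259209394455, np.int64(2334))}
t 27.48 pos [0.5796 0.2775 0.1696] yang -45.1 j [-0.24  0.53 -0.42  1.68  0.25  0.98 -1.53] F [-0.5 -0.5 -0.7] gap 0.0855
-> shift [  4.3  -2.3 129.6] rot [ 0.001  0.001 -0.001]
```

View pics/w13.png

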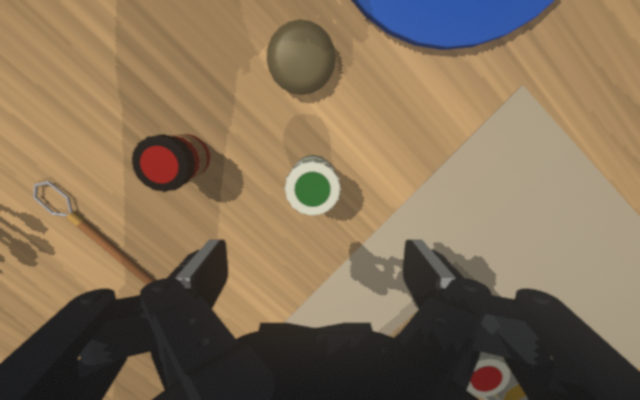

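The white-lidded green jar is at (312,188), and its finger lanes are clear of the black-lidded red at (160,163) and the stone at (302,57).

Request:
play_rows:
  steps:
    - [5.5, -2.3, 25, 0, 0, 0]
    - [5.5, -2.3, 50, 0, 0, 0]
    - [5.5, -2.3, 75, 0, 0, 0]
    - [5.5, -2.3, 95, 0, 0, 0]
    - [5.5, -2.3, 112, 0, 0, 0]
    - [5.5, -2.3, 123, 0, 0, 0]
    - [5.5, -2.3, 129, 0, 0, 0]
    - [5.5, -2.3, 129, 0, 0, 0]

```text
t: 28.48
tool_pos: [0.5818, 0.2848, 0.0407]
eef_rot: [0.924, 0.383, -0.0, 0.0]
wrist_force: [0.3, 0.6, -0.2]
finger_gap: 0.0857
```

Request:
play_rows:
  steps:
    - [0, 0, 0, 0, 0, 0]
    - [0, 0, 0, 0, 0, 0]
    - [0, 0, 0, 0, 0, 0]
    - [0, 0, 0, 0, 0, 0]
    - [0, 0, 0, 0, 0, 0]
    - [0, 0, 0, 0, 0, 0]
  hand: -1

```text
t: 29.22
tool_pos: [0.5823, 0.285, 0.0417]
eef_rot: [0.924, 0.383, 0.001, 0.0]
wrist_force: [-1.5, -0.7, 5.8]
finger_gap: 0.0448
```

Request:
play_rows:
  steps:
    - [0, 0, -10, 0, 0, 0]
    - [0, 0, -30, 0, 0, 0]
    - [0, 0, -60, 0, 0, 0]
    - [0, 0, -90, 0, 0, 0]
    - [0, 0, -120, 0, 0, 0]
    - [0, 0, -130, 0, 0, 0]
    - [0, 0, -130, 0, 0, 0]

```text
t: 30.1
tool_pos: [0.582, 0.2848, 0.1716]
eef_rot: [0.924, 0.383, 0.001, 0.0]
wrist_force: [-0.3, 0.2, -0.4]
finger_gap: 0.0453
```

```bash
python3 - <<'E'
from h import *
held(); delta((.479,.0245,.17),-45)
save(grab_frame("wrist"),"w14.png")
E
```

```text
h.py:34: RuntimeWarning: Mean of empty slice.
  q=P[dab]; n=np.linalg.svd(q-q.mean(0),full_matrices=False)[2][2]
  ret = um.true_divide(
Traceback (most recent call last):
  File "h.py", line 34, in held
    q=P[dab]; n=np.linalg.svd(q-q.mean(0),full_matrices=False)[2][2]
                ~~~~~~~~~~~~~~~~~~~~~~~~~~~~~~~~~~~~~~~~~~~~~~~~~^^^
IndexError: index 2 is out of bounds for axis 0 with size 0
```

```bash
sed -i 's/hs\[...,1\]>150)&(hs\[...,2\]>60)/hs[...,1]>110)\&(hs[...,2]>30)/' h.py; python3 - <<'E'
from h import *
save(grab_frame("wrist"),"w14.png")
delta((.479,.0245,.17),-45)
held()
E
```

```text
t 30.2 pos [0.5812 0.2842 0.1697] yang -45.0 j [-0.25  0.54 -0.42  1.67  0.25  0.99 -1.54] F [ 0.4  0.1 -0.2] gap 0.0457
-> shift [-2.560e+02  1.113e+02  1.000e-01] rot [-0.     0.002  0.   ]
dab centre in tool mm [  1.3  -0.8 -18.6] circle ((0.7662585377693176, -1.05608069896698), 15.129149436950684) normal [-0.002 -0.013 -1.   ] 3178
```

View pics/w14.png

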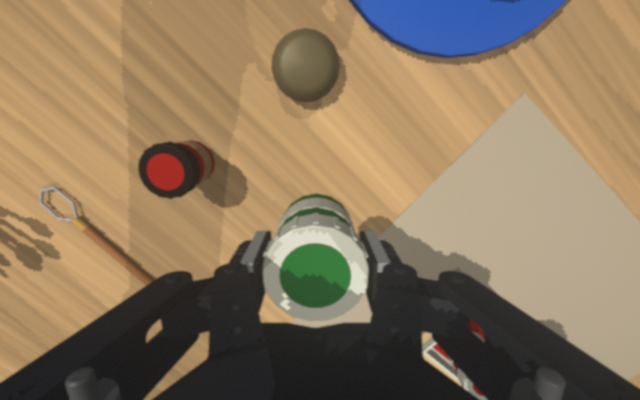

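Request:
play_rows:
  steps:
    - [-35, 15, 0, 0, 0, 0]
    - [-85, 37, 0, 0, 0, 0]
    - [-135, 59, 0, 0, 0, 0]
    - [-185, 80, 0, 0, 0, 0]
    - [-230, 100, 0, 0, 0, 0]
    - [-256.5, 111.5, 0, 0, 0, 0]
    - [-256.5, 111.5, 0, 0, 0, 0]
    - [-256.5, 111.5, 0, 0, 0, 0]
    - [-256.5, 111.5, 0, 0, 0, 0]

```text
t: 31.38
tool_pos: [0.4796, 0.0258, 0.1706]
eef_rot: [0.923, 0.384, 0.0, -0.0]
wrist_force: [-0.5, 0.2, -1.7]
finger_gap: 0.0454
```

```bash
python3 - <<'E'
from h import *
delta((.479,.0245,.055),-45)
save(grab_frame("wrist"),"w15.png")
E
```

```text
t 31.38 pos [0.4796 0.0258 0.1706] yang -44.9 j [ 0.17  0.28 -0.41  2.06  0.15  0.83 -1.11] F [-0.5  0.2 -1.7] gap 0.0454
-> shift [ -1.5   0.5 115.6] rot [-0.001 -0.     0.002]
```

View pics/w15.png

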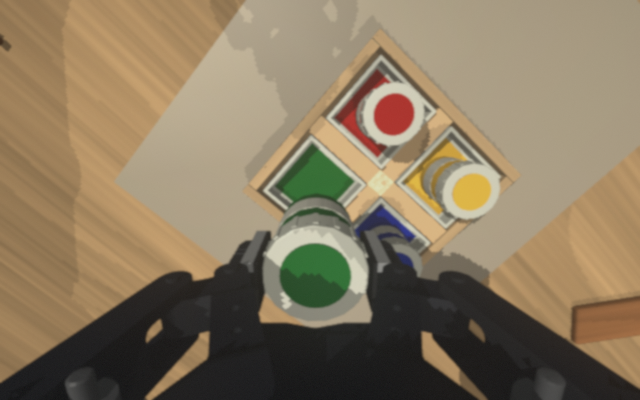

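Request:
play_rows:
  steps:
    - [-1, 0.5, 20, 0, 0, 0]
    - [-1, 0.5, 45, 0, 0, 0]
    - [-1, 0.5, 70, 0, 0, 0]
    - [-1, 0.5, 90, 0, 0, 0]
    - [-1, 0.5, 103, 0, 0, 0]
    - [-1, 0.5, 111, 0, 0, 0]
    - [-1, 0.5, 115, 0, 0, 0]
    - [-1, 0.5, 116, 0, 0, 0]
    - [-1, 0.5, 116, 0, 0, 0]

```text
t: 32.55
tool_pos: [0.4793, 0.0235, 0.0552]
eef_rot: [0.924, 0.383, 0.0, 0.0]
wrist_force: [-0.2, 0.7, -0.7]
finger_gap: 0.0453
```

Request:
play_rows:
  steps:
    - [0, 0, 0.5, 0, 0, 0]
    - [0, 0, 1, 0, 0, 0]
    - [0, 0, 1, 0, 0, 0]

```text
t: 32.92
tool_pos: [0.479, 0.0234, 0.0539]
eef_rot: [0.924, 0.383, 0.0, 0.0]
wrist_force: [0.6, -0.3, -0.8]
finger_gap: 0.0452
```

Request:
play_rows:
  steps:
    - [0, 0, 0.5, 0, 0, 0]
    - [0, 0, 0.5, 0, 0, 0]

```text
t: 33.17
tool_pos: [0.4792, 0.0235, 0.0536]
eef_rot: [0.924, 0.383, 0.0, 0.0]
wrist_force: [-0.3, -0.8, 4.0]
finger_gap: 0.0451
```

Request:
play_rows:
  steps:
    - [0, 0, 0, 0, 0, 0]
    - [0, 0, 0, 0, 0, 0]
    - [0, 0, 0, 0, 0, 0]
    - [0, 0, 0, 0, 0, 0]
  hand: 0.45

```text
t: 33.67
tool_pos: [0.479, 0.0234, 0.0532]
eef_rot: [0.924, 0.383, -0.0, -0.0]
wrist_force: [0.4, 0.4, 0.4]
finger_gap: 0.0618
```

Request:
play_rows:
  steps:
    - [0, 0, -15, 0, 0, 0]
    - [0, 0, -40, 0, 0, 0]
    - [0, 0, -80, 0, 0, 0]
    - [0, 0, -130, 0, 0, 0]
    - [0, 0, -190, 0, 0, 0]
    - [0, 0, -190, 0, 0, 0]
    - [0, 0, -190, 0, 0, 0]

```text
t: 34.55
tool_pos: [0.4787, 0.0234, 0.2439]
eef_rot: [0.924, 0.383, 0.0, 0.0]
wrist_force: [-0.7, -0.1, -0.0]
finger_gap: 0.062
```

```bash
python3 - <<'E'
from h import *
save(grab_frame("wrist"),"w16.png"); save(grab_frame("scene"),"s16.png")
f=grab_frame("top"); save(f,"t16.png")
for n,v in lids(f,dict(gb=(.5145,-.374),gr=(.507,.3845))).items(): print(n,v)
fw=grab_frame("wrist")
for n,v in lids(fw,CUP,(.066,.078)).items(): print(n,v)
for n,v in lids(f,CUP,(.066,.078)).items(): print("top",n,v)
print(observe()["t"])
E
```

```text
gb (array([ 0.51431287, -0.37409456,  0.06004574]), (0.5148638486862183, -0.37380075454711914), 0.023899367079138756, np.int64(186))
gr (array([0.5067417 , 0.38467567, 0.05993929]), (0.5072260499000549, 0.385437548160553), 0.02448360249400139, np.int64(192))
red (array([0.56990929, 0.03350811, 0.07139753]), (0.5698646903038025, 0.03295382484793663), 0.02422780729830265, np.int64(1829))
yellow (array([ 0.5747123 , -0.05595385,  0.07133113]), (0.5749572515487671, -0.05743548646569252), 0.024409160017967224, np.int64(1603))
green (array([0.4803518 , 0.02425357, 0.07139293]), (0.4796329438686371, 0.02365228533744812), 0.02423734962940216, np.int64(1521))
blue (array([ 0.48769971, -0.06057417,  0.07126441]), (0.4864657521247864, -0.06577607989311218), 0.024273114278912544, np.int64(1044))
top red (array([nan, nan, nan]), (0.0, 0.0), 0.0, np.int64(0))
top yellow (array([ 0.57251619, -0.06122419,  0.07174303]), (0.5726531147956848, -0.061155766248703), 0.023931162431836128, np.int64(194))
top green (array([nan, nan, nan]), (0.0, 0.0), 0.0, np.int64(0))
top blue (array([ 0.48524582, -0.07317973,  0.07185046]), (0.48471197485923767, -0.06983134895563126), 0.024124983698129654, np.int64(167))
34.75h.py:16: RuntimeWarning: Mean of empty slice.
  (x,y),rad=cv2.minEnclosingCircle(P[m][:,:2].astype(np.float32)); out[n]=(P[m].mean(0),(x,y),rad,m.sum())
  ret = um.true_divide(
```

View pics/w16.png

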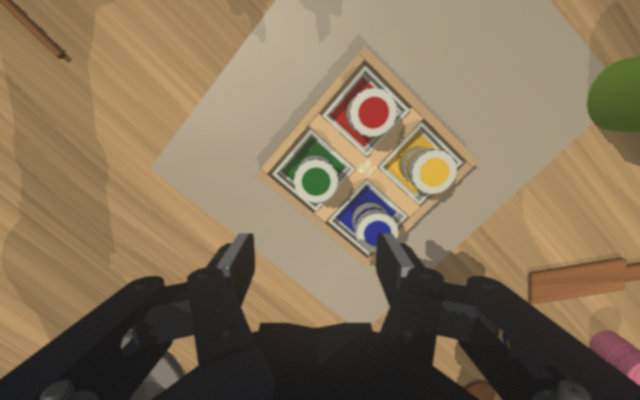

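View pics/s16.png

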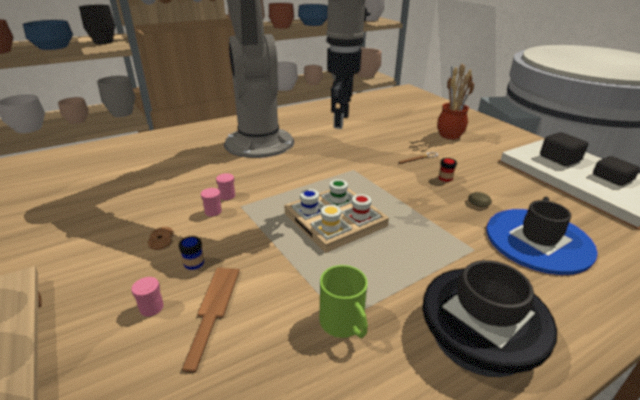

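All four jars stand upright in the matching cups with lid tops at z ≈ 0.0715 (0.072 expected), and the glazes have not moved. The gripper is clear, so I'll hand it in.

```bash
python3 -c "
from h import *
print(sign_off())"
```

```text
the job is handed in; nothing more can be done
None
```

All four white-lidded jars (red, yellow, blue, green, in that order) now stand upright in the cup of their own colour. Each was gripped across the lid and lowered until it touched the cup floor, with at most about 8 N at the wrist, before I opened the fingers. The job was handed in at about 35 s.

**Lid heights:** the last wrist picture put all four lid tops at 0.071 m, where 0.072 m is expected for a jar standing on the cup floor. All four jars were within about 4 mm of their cup centres.

**Look-alikes:** the blue and red glaze jars measured within 1 mm of where they started. The pink pots were never touched.

**Checks that failed or disagreed:**
- The last top picture gave no lid reading for the red and green jars, probably because the arm was in the way. For those two I relied on the wrist and scene pictures.
- The top and wrist cameras differed by up to about 4 mm in y, mostly above the stated calibration of about 2 mm. I averaged the two for each pick, which was close enough for the 10 mm clearance in the cups.

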